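# Square the hinge jamb and hold the analyser cover on its knuckles

## Task

Turn the dial of the alignment stage until its red pointer stands at the red zero mark. Then pick up the blue analyser cover and bring its steel knuckle between the two knuckles of the stage's jamb so that the three holes line up for the hinge pin. Finish while still holding the cover there in the air, in line and still, not leaning hard on the jamb, and leave the bottle, the carton and the pin tray where they are.

Things in the scene. Friction and masses are not known exactly. Their poses are not given: they have to be found in the camera images.
- stage: Fixed alignment stage, does not move during the run: grey base plate 150 (x) x 260 (y) x 12 mm; origin at the centre of its underside, on the bench; its +x side faces away from the robot give or take its yaw. At y = -75 mm a cream dial housing 100 x 100 mm, top 38 mm above the bench, carries the dial; at y = +70 mm a turntable carries the jamb.
- dial (a joint): Dial angle, rad; positive is counter-clockwise seen from above; 0 = red pointer at the long red mark on the robot side (-x) of the housing (black ticks every 15 degrees). Starts at 0.5 to 1.2, travel -0.6 to 1.5. Stays where it is left (friction 0.05 N m); geared to turn the jamb the same way by a third of its angle.
- dial_grip (a point): Grip point of the dial, on its vertical turning axis, 61 mm above the bench; turns with the dial. The grip is an upright aluminium bar 44 mm long (this point's x axis) x 12 mm wide (y) whose sides rise from 44 to 74 mm above the bench over a black disc of 68 mm diameter. The red pointer line runs along the bar's top to its -x end.
- jamb_axis (a point): Middle of the fixed hinge axis, 110 mm above the bench, centred in the gap between the jamb's two knuckles; turns with the jamb about the vertical through itself. Its y axis is the hinge axis (level), +x points into the jamb block, whose front face is at x = +13 mm and whose top is level with the axis. With the dial at 0 its axes are parallel to stage's.
- cover: Loose blue cover, about 0.2 kg, flat on the bench: plate 105 (x, -60 to +45 mm) x 90 (y) x 5 mm. Origin on its underside below the middle of the grip rib. The white rib, 12 mm thick (x), 60 mm long (y), rises to 45 mm. A steel tongue at the +x edge carries one knuckle. Balances within 10 mm of the rib. Goes on level, its +x towards the jamb's +x, plate on the open side.
- cover_grip (a point): Point in the middle of the cover's grip rib, 30 mm above the underside; axes as cover.
- cover_knuckle (a point): Centre of the cover's knuckle, 62 mm in +x from cover's origin and 11 mm above the underside; the knuckle is a tube along y, 22 mm outside diameter, 14 mm hole, 40 mm long. Axes as cover.
- bottle: Bystander: clear bottle with blue cap, 68 mm diameter, 140 mm tall, origin at the centre of its underside.
- carton: Bystander: cardboard carton 90 x 60 x 50 mm, origin at the centre of its underside.
- pin_tray: Bystander: low white tray 90 x 140 x 20 mm with the brass hinge pin (6 mm diameter, used later by somebody else), origin at the centre of its underside.
- jamb: Cream block 100 mm wide with a fixed steel hinge leaf, on the stage's turntable; origin on the turntable axis 22 mm above the bench, disc top at 30 mm. Two steel knuckles: tubes along y, outside 22 mm, hole 14 mm, each 25 mm long, with a 46 mm gap between (y = -23 to +23 mm), open above, below and towards -x. Turns with the dial only.
There are look-alikes about, which are no part of the job. Several things look just like the cover: the one meant starts farthest to the robot's right.

How it is judged:
On the way, in this order (a step that is already met when the one before it is completed fails the run):
1. the dial stands at zero (within 0.12 rad) while the cover still lies on the bench (value of joint dial between -0.12 and 0.12 rad and height (world z) of cover below 0.01 m), for 0.2 s.
2. the cover has been lifted by the gripper (height (world z) of cover above 0.04 m and contact force between cover and the fingers above 2 N), for 0.2 s.
At the end, for the whole second after the job is handed in: Dial within 0.12 rad of zero; cover still gripped, at rest in the air; knuckle axis within 3.5 mm of the jamb's in depth and height, parallel within 0.08 rad, within 5 mm of mid-gap; under 8 N between cover and stage; bottle, carton and tray moved under 20 mm (value of joint dial between -0.12 and 0.12 rad and x of cover_knuckle in the frame of jamb_axis between -0.0035 and 0.0035 m and z of cover_knuckle in the frame of jamb_axis between -0.0035 and 0.0035 m and y of cover_knuckle in the frame of jamb_axis between -0.005 and 0.005 m and angle between the y axis of cover_knuckle and the y axis of jamb_axis, either way round below 0.08 rad and contact force between cover and the fingers above 2 N and contact force between cover and stage below 8 N and linear speed of cover below 0.02 m/s and angular speed of cover below 0.2 rad/s and distance of each of bottle, carton, pin_tray from where it was at the start of the episode below 0.02 m); the arm keeps its last pose, push and grip.
It fails at once if a bystander is knocked away (distance of any of bottle, carton, pin_tray from where it was at the start of the episode above 0.03 m).
It also fails if it takes over 54 s, if anything falls off the work surface, if the arm or the gripper's body presses on something with over 40 N, if the wrist force passes 120 N, or if a joint passes its speed limit or range.

## Robot

A 7-joint arm with a two-finger parallel gripper is mounted at the origin on the work surface. World frame = base frame: x ahead of the robot, y to its left, z up, the work surface at z = 0. Lengths are in m, angles in rad, forces in N, time in s.
With the tool pointing down it reaches from about 0.4 to 0.85 m from the base axis. Payload 10.4 kg.
Tool frame: the origin (TCP) lies on the front face of the gripper's body, between the roots of the fingers; the fingertips stand 70 mm ahead of it and the grasp point (between the pads) lies 51 mm ahead of it (grasp_offset is the distance from the TCP to the grasp point, in m); z points along the fingers, y is the direction in which the jaws open and shut (so a half turn about z gives the same grasp; the last joint's range is limited). The gripper opens to 87 mm and grips with 3 to 60 N. Pads are 19 mm wide; open, the fingers measure 117 mm over their backs; the gripper's body (75 mm by 190 mm) begins 51 mm behind the grasp point.
Start: joints at [-1.284, 0.332, -0.065, 1.46, 0.022, 1.35, -0.088], TCP at [0.191, 0.595, 0.292] pointing down, gripper open.
Joint ranges: [-2.6, 2.6], [-0.5, 2.12], [-1.47, 1.34], [0.16, 2.42], [-1.27, 4.41], [0.06, 2.06], [-2.6, 2.6]. Speed limits (rad/s): [2.22, 2.22, 2.79, 2.79, 3.14, 3.14, 3.14].

## Interface

Orientations are given as a unit quaternion [x, y, z, w].
In Python, from bench import * gives the robot as it stands. The module is installed in compiled form; this text tells all that it offers.
- The arm moves only by the tool arm_command, never from a script. Its argument "commands" is a list of rows, each a list of 3 entries, a list of its own where there are three numbers: the opening in per cent of the stroke, from 0 (shut) to 100 (fully open), then the shift along the tool's x, y, z in m, then the turn, a rotation vector about the tool's x, y, z in rad. A call has exactly 10 rows; each row is the pose to reach, as a shift and turn from the pose commanded when the call began, along the tool's axes at that moment; what a row does not reach only later rows make up. A row lasts 1/12 s, in which the tool goes at most 41.7 mm and 7.16 degrees, less where a joint would pass 70% of its speed; a pose out of reach is approached as far as the arm can. A call with a gripper value outside its range is refused whole. The fingers move at their own pace and stop on an object; "squeeze" is the grip in N (left out, the last holds). Time passes only in rows, so rows that repeat a pose let the fingers close, or fill a call up. It gives the time, the measured TCP pose, the force and the opening at its end, in the units of the state.
- read_state(): the state, without advancing time (a new reading comes with each control period).
- camera(name): name is "scene" or "top"; returns a dict with "pixels" (480x640x3 uint8, red, green, blue), "fx", "fy", "cx", "cy" (pixels), "dist_coeffs" ([k1, k2, p1, p2, k3] as OpenCV has them; the pictures are not rectified), "rvec" (rotation vector, rad) and "tvec" (3), from world to camera coordinates, as OpenCV has them. Camera axes: x right, y down, z forward; pixel columns grow to the right and rows downward; lengths in m; the calibration is good to about 2 mm. A picture is of the moment at which its call begins. There is no depth.
- close_job(): hands the job in, once; it reports no verdict.
The state is a dict: "time": time; "joint_positions": joint angles; "joint_vel": joint speeds; "joint_torque": joint torques, N m; "ee_pos": TCP position; "eef_rot": TCP orientation; "ft_force": force on the tool from outside, world axes, zero at the start; "torque": the same for the moment, N m; "width": finger opening in m.
Only numpy, scipy, OpenCV 4.12 (cv2) and the standard library are available. Lean on these libraries where they do the work, as an engineer would, in place of code of your own. Each camera call takes 0.05 s, during which the arm holds its last target.

## Working session

There is one attempt and no reset: what is moved stays moved. The work goes in short steps, Python scripts to look and compute and a tool call to move; the robot and the scene stay as the last step left them, time stands still between calls to the robot, and variables do not carry over. Pictures are saved under pics/ and viewed, and the job is handed in when it is done.

Besides the shell and the picture viewer there is one more tool, called after "Call:" as name(argument=value, ...) on one line, values as JSON. arm_command: Moves the arm, as the interface text tells. Its arguments: {"type":"object","properties":{"commands":{"type":"array","items":{"type":"array"}},"squeeze":{"type":"number"}},"required":["commands"]}

```bash
mkdir -p pics; cat > h.py <<'E'
from bench import *
import numpy as np, cv2
from scipy.spatial.transform import Rotation as R
def snap(n,f):
    c=camera(n); cv2.imwrite(f'pics/{f}.png',cv2.cvtColor(c['pixels'],cv2.COLOR_RGB2BGR)); np.savez(f'pics/{f}.npz',**{k:np.array(v) for k,v in c.items()}); return c
def load(f): return dict(np.load(f'pics/{f}.npz'))
def K(c): return np.array([[c['fx'],0,c['cx']],[0,c['fy'],c['cy']],[0,0,1.]],float)
def ray(c,uv):
    p=cv2.undistortPoints(np.array(uv,float).reshape(-1,1,2),K(c),np.array(c['dist_coeffs'],float)).reshape(-1,2)
    Rm=cv2.Rodrigues(np.array(c['rvec'],float))[0]; o=-Rm.T@np.array(c['tvec'],float).ravel()
    return o,np.c_[p,np.ones(len(p))]@Rm
def onz(c,uv,z):
    o,d=ray(c,uv); return o+d*((z-o[2])/d[:,2])[:,None]
def proj(c,P): return cv2.projectPoints(np.array(P,float).reshape(-1,1,3),np.array(c['rvec'],float),np.array(c['tvec'],float).ravel(),K(c),np.array(c['dist_coeffs'],float))[0].reshape(-1,2)
E
python3 - <<'E'
from h import *
print(read_state())
for n in('scene','top'):
    c=snap(n,n+'0'); o,_=ray(c,[[320,240]]); print(n,o,c['fx'])
E
```

```text
{'time': 0.0, 'joint_positions': array([-1.28360616,  0.33286779, -0.06470383,  1.46092872,  0.02161788,
        1.34986743, -0.08850289]), 'joint_vel': array([ 1.82502528e-03,  2.84095777e-05,  4.97592834e-04, -8.21694590e-04,
        7.78479001e-04,  1.57269227e-03, -3.04057354e-03]), 'joint_torque': array([ 1.29837159e-05, -6.23242450e+01,  2.46074237e-02, -3.89914441e+01,
       -6.13384880e-02,  3.96232784e-02,  1.15737930e-04]), 'ee_pos': array([0.19045582, 0.59498568, 0.29146244]), 'eef_rot': array([ 1.54263861e-01,  9.88029447e-01, -6.84277951e-04, -6.71738647e-05]), 'ft_force': array([ 0.37689534,  0.18248147, -0.72790597]), 'torque': array([-0.02720359, -0.0071784 ,  0.03642462]), 'width': 0.08661908948647025}
scene [1.05512544 0.46604622 0.91105623] 510.3508682840783
top [0.4726808  0.02826516 1.09609643] 449.5952600630998
```

View pics/scene0.png

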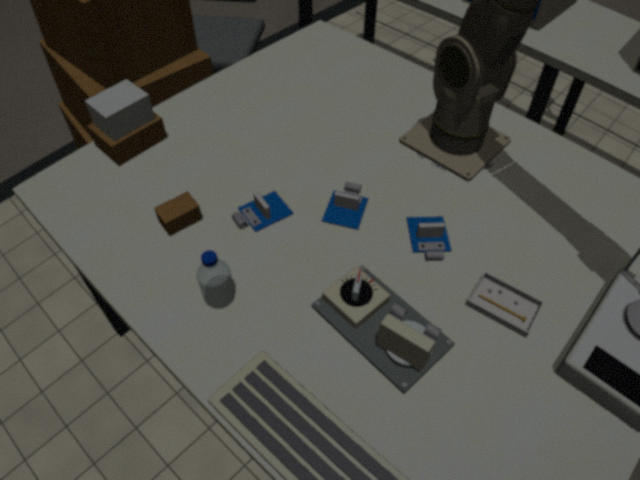

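View pics/top0.png

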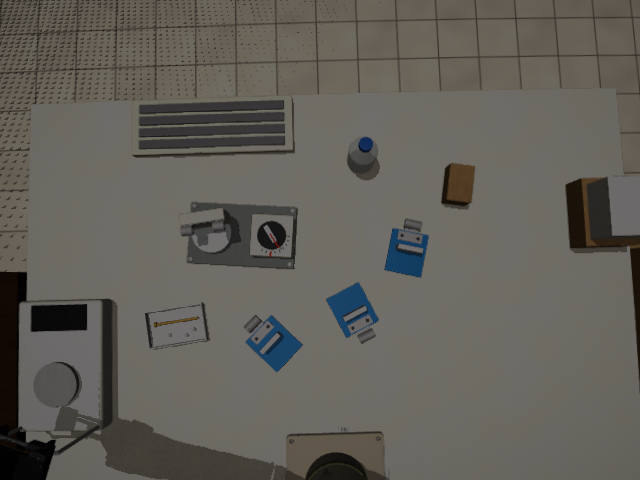

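```bash
python3 - <<'E'
from h import *
c=load('top0')
print(proj(c,[[0,0,0],[.5,0,0],[.5,.1,0],[.6,0,0]]))
E
```

```text
[[335.6210847  481.32089371]
 [329.40336449 271.1870738 ]
 [288.37712963 272.3438349 ]
 [328.17751723 230.39456406]]
```

The top view has robot-left at image left and +x up. There are three blue covers, at top px (407,250), (353,312) and (274,343). The farthest to the robot's right (image right) is (407,250). I'll check that one in a close crop, along with the stage.

```bash
python3 - <<'E'
from h import *
c=load('top0'); im=cv2.imread('pics/top0.png')
a=cv2.resize(im[210:290,370:450],(400,400),interpolation=cv2.INTER_CUBIC)
b=cv2.resize(im[195:275,170:310],None,fx=5,fy=5,interpolation=cv2.INTER_CUBIC)
cv2.imwrite('pics/cropA.png',a); cv2.imwrite('pics/cropB.png',b)
s=cv2.imread('pics/scene0.png')
cv2.imwrite('pics/cropC.png',cv2.resize(s[180:240,225:300],None,fx=8,fy=8,interpolation=cv2.INTER_CUBIC))
cv2.imwrite('pics/cropD.png',cv2.resize(s[255:395,300:460],None,fx=4,fy=4,interpolation=cv2.INTER_CUBIC))
E
```

```text
(no output)
```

View pics/cropA.png

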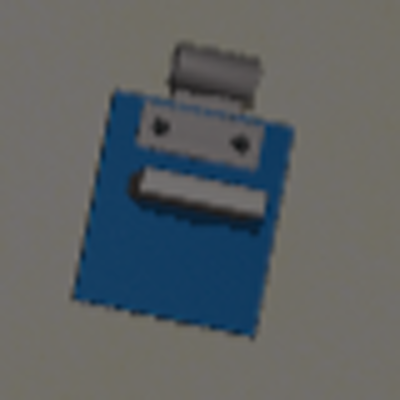

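View pics/cropB.png

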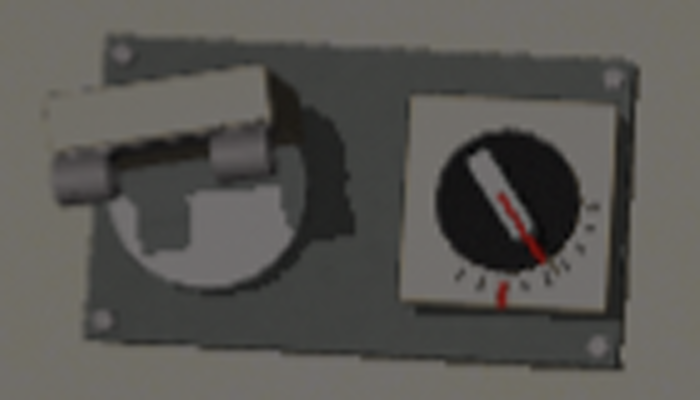

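View pics/cropD.png

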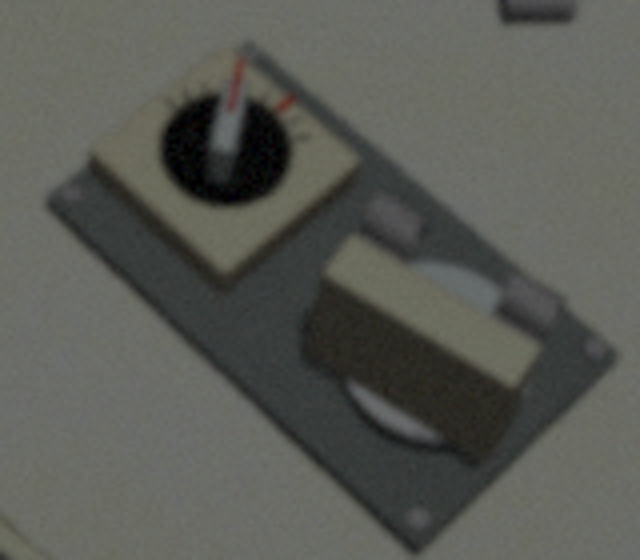

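```bash
cat > m.py <<'E'
from h import *
import sys
t=load('top0'); s=load('scene0')
B=np.array([[107,35],[637,63],[622,368],[85,340]])/5+[170,195]-.4
D=np.array([[615,355],[415,550],[48,200],[247,42]])/4+[300,255]-.4
# order top: TL(+x,+y),TR(+x,-y),BR(-x,-y),BL(-x,+y)
Pt=onz(t,B,.012)
# scene cam looks from +x,+y: right=(-x,+y)? bottom=(+x,+y), left=(+x,-y), top=(-x,-y)
Ps=onz(s,D[[1,2,3,0]],.012)
L=np.array([[75,130],[75,-130],[-75,-130],[-75,130]])/1e3
def fit(L,P):
    P=P[:,:2]; a=L-L.mean(0); b=P-P.mean(0); th=np.arctan2((a[:,0]*b[:,1]-a[:,1]*b[:,0]).sum(),(a*b).sum())
    r=np.array([[np.cos(th),-np.sin(th)],[np.sin(th),np.cos(th)]]); o=P.mean(0)-r@L.mean(0)
    return o,th,np.abs(L@r.T+o-P).max()
for P in(Pt,Ps): print('stage',fit(L,P)); 
# blue covers
for n,c in(('top',t),('scene',s)):
    hsv=cv2.cvtColor(c['pixels'],cv2.COLOR_RGB2HSV); m=cv2.inRange(hsv,(100,130,40),(125,255,255))
    cs,_=cv2.findContours(cv2.morphologyEx(m,cv2.MORPH_CLOSE,np.ones((13,13))),cv2.RETR_EXTERNAL,cv2.CHAIN_APPROX_NONE)
    for k in cs:
        if cv2.contourArea(k)<300: continue
        X=onz(c,k.reshape(-1,2),.005)[:,:2]
        r=cv2.minAreaRect((X*1000).astype(np.float32)); print(n,k.mean((0,1)),r)
    hs=cv2.inRange(hsv,(0,120,60),(8,255,255))|cv2.inRange(hsv,(172,120,60),(180,255,255))
    ys,xs=np.nonzero(hs); print('red',len(xs),xs.mean(),ys.mean())
disc=(np.array([[437,580],[130,272]]).mean(1)/5+[170,195]-.4); print('dial disc',onz(t,[disc],.044))
E
python3 m.py
```

```text
stage (array([0.59398883, 0.20958388]), np.float64(-0.08006287259155138), np.float64(0.0007961074571869453))
stage (array([0.59671775, 0.21048924]), np.float64(-0.08273145602802873), np.float64(0.0029875427841768443))
top [273.11023622 342.85826772] ((330.6830749511719, 139.31715393066406), (103.76312255859375, 88.86279296875), 45.18407440185547)
top [352.60130719 310.17647059] ((405.99908447265625, -52.00257110595703), (104.04718017578125, 88.56724548339844), 26.252857208251953)
top [406.22699387 252.52760736] ((540.451171875, -188.1830291748047), (88.98663330078125, 102.98150634765625), 76.66575622558594)
red 34 273.0882352941176 244.44117647058823
scene [427.79146919 232.73459716] ((332.469482421875, 138.9928741455078), (101.68902587890625, 86.60570526123047), 45.17600631713867)
scene [344.64925373 211.52238806] ((408.4440612792969, -51.39276123046875), (100.35346221923828, 86.17015075683594), 26.92089080810547)
scene [264.02255639 210.71428571] ((541.7215576171875, -188.2654571533203), (87.42009735107422, 101.5151138305664), 76.39005279541016)
red 4 371.0 280.5
dial disc [[0.58827444 0.1352225  0.044     ]]
```

```bash
cat > m2.py <<'E'
from m import *
f=lambda p:np.array(p)/5+[170,195]-.4
b=onz(t,[f((482,155)),f((524,237))],.074); d=b[0]-b[1]; print('bar',b.mean(0),np.linalg.norm(d),np.arctan2(d[1],d[0])+.081)
# pointer tip vs zero mark on housing .038
dc=np.array([.5885,.1355]); 
q=onz(t,[f((545,262)),f((503,295))],.044)[:,:2]-dc; print('tip,zero ang',np.arctan2(-q[:,1],-q[:,0])+.081, np.linalg.norm(q,axis=1))
# knuckles in top crop at z=.121 top surfaces: centres
k=onz(t,[f((83,177)),f((242,153))],.115); print('knuckles',k,k.mean(0))
print('turntable disc',onz(t,[f(((105+308)/2,290-101))],.03))
E
python3 m2.py|tail -8
python3 - <<'E'
import sys; sys.path.insert(0,'.')
from h import *
st=read_state(); Rm=R.from_quat(st['eef_rot']).as_matrix()
g=np.array([.5885,.1355,.20]); print(Rm.T@(g-st['ee_pos']))
E
```

```text
scene [264.02255639 210.71428571] ((541.7215576171875, -188.2654571533203), (87.42009735107422, 101.5151138305664), 76.39005279541016)
red 4 371.0 280.5
dial disc [[0.58827444 0.1352225  0.044     ]]
bar [0.58737585 0.13465596 0.074     ] 0.04245658091279425 0.530388140306115
tip,zero ang [0.59933306 0.00858099] [0.03396675 0.04459232]
knuckles [[0.59649869 0.31537404 0.115     ]
 [0.60507979 0.24497279 0.115     ]] [0.60078924 0.28017341 0.115     ]
turntable disc [[0.59972636 0.28097057 0.03      ]]
[-0.51915602 -0.31616983  0.09195648]
```

Cover choice confirmed: it is the one at top px (407,250), with the knuckle facing away from the robot and the rib clear. The dial reads about 0.57 rad, the stage yaw is about −0.081, and the jamb axis is near (0.600, 0.280). I'll move to the dial next.

Call:
arm_command(commands=[[100, [-0.034, -0.0205, 0], [0, 0, -0.08]], [100, [-0.068, -0.041, 0], [0, 0, -0.16]], [100, [-0.102, -0.0615, 0], [0, 0, -0.24]], [100, [-0.136, -0.082, 0], [0, 0, -0.32]], [100, [-0.17, -0.1025, 0], [0, 0, -0.4]], [100, [-0.204, -0.123, 0], [0, 0, -0.48]], [100, [-0.238, -0.1435, 0], [0, 0, -0.56]], [100, [-0.272, -0.164, 0], [0, 0, -0.64]], [100, [-0.306, -0.1845, 0], [0, 0, -0.72]], [100, [-0.34, -0.205, 0], [0, 0, -0.8]]], squeeze=20)

```text
time: 0.93
ee_pos: [0.4527, 0.2946, 0.2921]
eef_rot: [-0.245, 0.97, 0.0, -0.0]
ft_force: [1.2, 1.1, 0.9]
width: 0.087
```

```bash
cat > go.py <<'E'
from h import *
import sys
def delta(x,y,z,yaw):
    """target TCP, tool y-axis world angle"""
    st=read_state(); Rm=R.from_quat(st['eef_rot'])
    ya=np.arctan2(Rm.as_matrix()[1,1],Rm.as_matrix()[0,1])
    # tool down with y axis at yaw
    yv=np.array([np.cos(yaw),np.sin(yaw),0]); zv=np.array([0,0,-1.]); xv=np.cross(yv,zv)
    T=R.from_matrix(np.c_[xv,yv,zv])
    print('t',st['time'],'pos',st['ee_pos'].round(4),'yaw',ya.round(4),'j7',st['joint_positions'][6].round(2),'F',st['ft_force'].round(1),'w',round(st['width'],4))
    print('shift',(Rm.inv().apply(np.array([x,y,z])-st['ee_pos'])).round(4),'turn',(Rm.inv()*T).as_rotvec().round(4))
if __name__=='__main__': delta(*map(float,sys.argv[1:5]))
E
python3 go.py .5885 .1355 .20 2.06
```

```text
t 0.9333 pos [0.4527 0.2946 0.2921] yaw 2.065 j7 1.42 F [1.2 1.1 0.9] w 0.087
shift [-0.0441 -0.2045  0.0921] turn [ 0.0001 -0.0002  0.005 ]
```

Call:
arm_command(commands=[[100, [-0.007, -0.034, 0.01], [0, 0, 0]], [100, [-0.015, -0.068, 0.02], [0, 0, 0]], [100, [-0.022, -0.102, 0.03], [0, 0, 0]], [100, [-0.029, -0.136, 0.04], [0, 0, 0]], [100, [-0.037, -0.17, 0.05], [0, 0, 0]], [100, [-0.044, -0.2045, 0.06], [0, 0, 0]], [100, [-0.044, -0.2045, 0.08], [0, 0, 0]], [100, [-0.044, -0.2045, 0.09], [0, 0, 0]], [100, [-0.044, -0.2045, 0.09], [0, 0, 0]], [100, [-0.044, -0.2045, 0.09], [0, 0, 0]]])

```text
time: 1.77
ee_pos: [0.5862, 0.138, 0.202]
eef_rot: [-0.244, 0.97, 0.0, -0.001]
ft_force: [-0.5, 0.1, 0.9]
width: 0.0874
```

```bash
python3 go.py .5885 .1355 .125 2.06; python3 - <<'E'
from h import *
snap('top','top1'); snap('scene','scene1')
a=cv2.imread('pics/top1.png')[195:275,170:310]; b=cv2.imread('pics/scene1.png')[225:365,290:460]
cv2.imwrite('pics/c1.png',np.vstack([cv2.resize(a,(560,320)),cv2.resize(b,(340,280)) if 0 else np.pad(cv2.resize(b,(340,270)),((0,0),(0,220),(0,0)))]))
E
```

```text
t 1.7667 pos [0.5862 0.138  0.202 ] yaw 2.0629 j7 1.83 F [-0.5  0.1  0.9] w 0.0874
shift [-0.001  -0.0034  0.0769] turn [ 0.0009 -0.0012  0.0029]
```

View pics/c1.png

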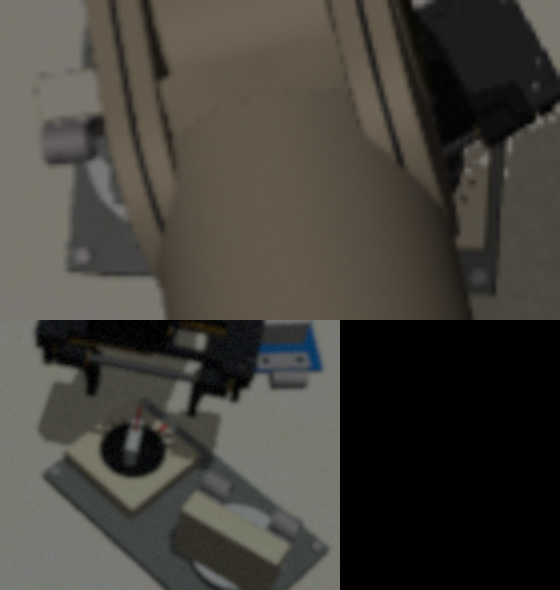

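The gripper is over the dial with the fingers straddling the bar, which is still untouched. Next I descend and close.

Call:
arm_command(commands=[[100, [-0.001, -0.003, 0.02], [0, 0, 0]], [100, [-0.001, -0.003, 0.04], [0, 0, 0]], [100, [-0.001, -0.003, 0.06], [0, 0, 0]], [100, [-0.001, -0.003, 0.077], [0, 0, 0]], [100, [-0.001, -0.003, 0.077], [0, 0, 0]], [30, [-0.001, -0.003, 0.077], [0, 0, 0]], [0, [-0.001, -0.003, 0.077], [0, 0, 0]], [0, [-0.001, -0.003, 0.077], [0, 0, 0]], [0, [-0.001, -0.003, 0.077], [0, 0, 0]], [0, [-0.001, -0.003, 0.077], [0, 0, 0]]], squeeze=15)

```text
time: 2.7
ee_pos: [0.5897, 0.1347, 0.1263]
eef_rot: [-0.243, 0.97, 0.0, 0.001]
ft_force: [0.5, -0.2, 0.4]
width: 0.0617
```

```bash
python3 go.py .5885 .1355 .125 1.49; python3 - <<'E'
from h import *
snap('scene','scene2')
b=cv2.imread('pics/scene2.png')[225:365,290:460]
cv2.imwrite('pics/c2.png',cv2.resize(b,None,fx=4,fy=4))
E
```

```text
t 2.7 pos [0.5897 0.1347 0.1263] yaw 2.061 j7 1.85 F [ 0.5 -0.2  0.4] w 0.0617
shift [0.0006 0.0013 0.0013] turn [3.00e-04 1.60e-03 5.71e-01]
```

View pics/c2.png

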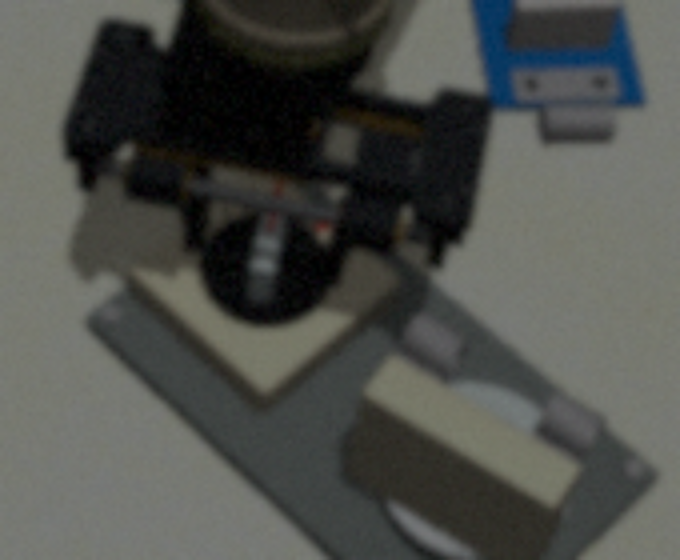

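The fingers are still closing, at about 65 mm/s, and the bar is centred between them.

Call:
arm_command(commands=[[0, [0, 0, 0.001], [0, 0, 0]], [0, [0, 0, 0.001], [0, 0, 0]], [0, [0, 0, 0.001], [0, 0, 0]], [0, [0, 0, 0.001], [0, 0, 0]], [0, [0, 0, 0.001], [0, 0, 0]], [0, [0, 0, 0.001], [0, 0, 0]], [0, [0, 0, 0.001], [0, 0, 0]], [0, [0, 0, 0.001], [0, 0, 0]], [0, [0, 0, 0.001], [0, 0, 0]], [0, [0, 0, 0.001], [0, 0, 0]]])

```text
time: 3.58
ee_pos: [0.5889, 0.1354, 0.1242]
eef_rot: [-0.243, 0.97, 0.001, -0.0]
ft_force: [-1.8, 5.4, 0.8]
width: 0.0116
```

```bash
python3 go.py .5885 .1355 .125 1.49
```

```text
t 3.5833 pos [0.5889 0.1354 0.1242] yaw 2.0618 j7 1.85 F [-1.8  5.4  0.8] w 0.0116
shift [ 0.0003  0.0003 -0.0008] turn [ 1.000e-03 -3.000e-04  5.718e-01]
```

Gripped: width 11.6 mm. Now I turn by 0.57 about tool z.

Call:
arm_command(commands=[[0, [0, 0, 0], [0, 0, 0.07]], [0, [0, 0, 0], [0, 0, 0.14]], [0, [0, 0, 0], [0, 0, 0.21]], [0, [0, 0, 0], [0, 0, 0.28]], [0, [0, 0, 0], [0, 0, 0.35]], [0, [0, 0, 0], [0, 0, 0.42]], [0, [0, 0, 0], [0, 0, 0.49]], [0, [0, 0, 0], [0, 0, 0.57]], [0, [0, 0, 0], [0, 0, 0.57]], [0, [0, 0, 0], [0, 0, 0.57]]])

```text
time: 4.42
ee_pos: [0.5889, 0.1356, 0.1242]
eef_rot: [0.04, 0.999, 0.001, -0.0]
ft_force: [-3.3, 5.0, 2.1]
width: 0.012
```

```bash
python3 go.py .5885 .1355 .125 1.49; python3 - <<'E'
from h import *
snap('scene','scene3')
b=cv2.imread('pics/scene3.png')[225:365,290:460]
cv2.imwrite('pics/c3.png',cv2.resize(b,None,fx=4,fy=4))
E
```

```text
t 4.4167 pos [0.5889 0.1356 0.1242] yaw 1.4913 j7 1.32 F [-3.3  5.   2.1] w 0.012
shift [ 0.0004 -0.0001 -0.0008] turn [ 0.001  -0.0005  0.0013]
```

View pics/c3.png

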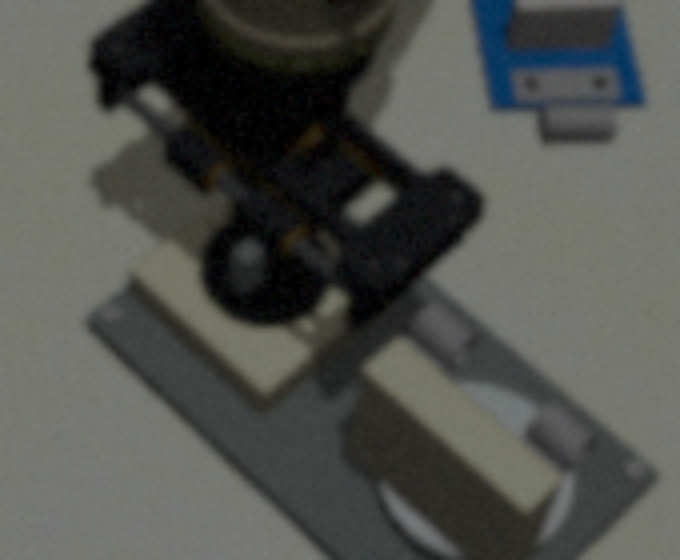

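The jamb has turned with the dial. I'll open partway and rise.

Call:
arm_command(commands=[[50, [0, 0, 0], [0, 0, 0]], [50, [0, 0, 0], [0, 0, 0]], [50, [0, 0, 0], [0, 0, 0]], [50, [0, 0, -0.005], [0, 0, 0]], [50, [0, 0, -0.02], [0, 0, 0]], [50, [0, 0, -0.05], [0, 0, 0]], [50, [0, 0, -0.08], [0, 0, 0]], [50, [0, -0.03, -0.09], [0, 0, 0.08]], [50, [0, -0.06, -0.09], [0, 0, 0.16]], [50, [0, -0.1, -0.09], [0, 0, 0.24]]])

```text
time: 5.3
ee_pos: [0.5817, 0.0357, 0.2157]
eef_rot: [0.159, 0.987, 0.001, 0.001]
ft_force: [0.2, -0.3, -0.8]
width: 0.0434
```

```bash
cat > m3.py <<'E'
from h import *
# cover pose from plate rect (centre is at x=-7.5mm of origin)
for f in('top0','scene0'):
    c=load(f); hsv=cv2.cvtColor(c['pixels'],cv2.COLOR_RGB2HSV); m=cv2.inRange(hsv,(100,130,40),(125,255,255))
    cs,_=cv2.findContours(cv2.morphologyEx(m,cv2.MORPH_CLOSE,np.ones((13,13))),cv2.RETR_EXTERNAL,cv2.CHAIN_APPROX_NONE)
    for k in cs:
        X=onz(c,k.reshape(-1,2),.005)[:,:2]; r=cv2.minAreaRect((X*1000).astype(np.float32))
        if abs(r[0][1]+188)<10:
            th=np.deg2rad(r[2]-90); ctr=np.array(r[0])/1000
            print(f,'origin',ctr+.0075*np.array([np.cos(th),np.sin(th)]),th)
t=load('top0')
# rib top corners crop A/5 + (370,210), z=.045
p=np.array([[148,170],[268,193],[262,218],[136,195]])/5+[370,210]-.4
q=onz(t,p,.045); print('rib',q.mean(0), np.arctan2(*(q[1]-q[0])[[1,0]])+np.pi/2)
k=np.array([[179,62],[258,78]])/5+[370,210]-.4
q=onz(t,k,.017); print('knuckle', q.mean(0))
E
python3 m3.py; python3 go.py .55 -.19 .20 -.235;  python3 - <<'E'
from h import *
snap('scene','scene4'); snap('top','top4')
b=cv2.imread('pics/scene4.png')[225:365,290:460]
a=cv2.imread('pics/top4.png')
cv2.imwrite('pics/c4.png',cv2.resize(b,None,fx=3,fy=3)); cv2.imwrite('pics/c4t.png',a)
E
```

```text
top0 origin [ 0.54774898 -0.18991276] -0.2327264571270814
scene0 origin [ 0.54901096 -0.19003029] -0.2375383897426911
rib [ 0.54688541 -0.19029452  0.045     ] -0.21818760012959526
knuckle [ 0.60879208 -0.20599166  0.017     ]
t 5.3 pos [0.5817 0.0357 0.2157] yaw 1.2505 j7 1.23 F [ 0.2 -0.3 -0.8] w 0.0434
shift [-0.0409 -0.2242  0.0153] turn [ 0.0031 -0.      1.4855]
```

View pics/c4.png

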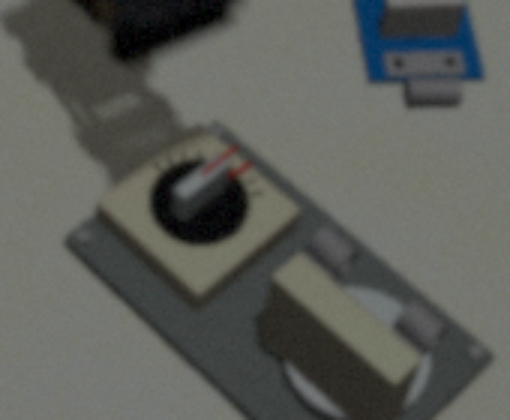

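View pics/c4t.png

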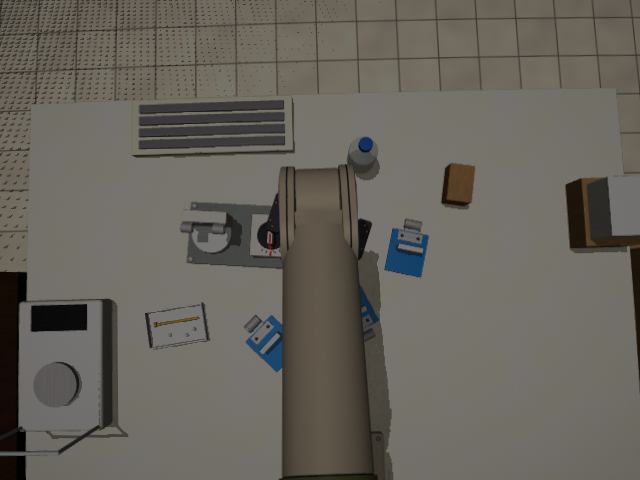

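The pointer is close to the mark, but the parallax in height needs working out.

```bash
python3 - <<'E'
from h import *
s=load('scene4'); t=load('top4')
f=lambda p:np.array(p)/3+[290,225]-.33
# bar top long edges guess
b=onz(s,[f((205,170)),f((238,148))],.074)[:,:2]; d=b[0]-b[1]; print('red line ang',np.arctan2(d[1],d[0])+.081,b)
# predicted pixel lines for dial angle 0 : line points at z=.074 from axis to -0.03
dc=np.array([.5885,.1355])
for a in(0,.1,.2):
    u=np.array([np.cos(a-.081),np.sin(a-.081)]); P=[np.r_[dc+r*u,.074] for r in(.022,-.022)]+[np.r_[dc-.044*np.array([np.cos(.081),-np.sin(.081)]),.038]]
    print(a,(proj(s,P)-[290,225]+.33).round(1).tolist(), proj(t,P).round(1).tolist())
for n,c in(('s4',s),('t4',t)):
  im=c['pixels'].astype(int); m=(im[...,0]-np.maximum(im[...,1],im[...,2])>25)
  print(n,[(x,y) for y,x in zip(*np.nonzero(m))])
b=cv2.imread('pics/scene4.png')[260:310,320:380]; a=cv2.imread('pics/top4.png')[210:265,240:300]
cv2.imwrite('pics/c5.png',np.hstack([cv2.resize(b,(400,400),interpolation=2),cv2.resize(a,(400,400),interpolation=2)]))
E
```

```text
red line ang -0.07996108565410324 [[0.58472646 0.13446678]
 [0.5561397  0.13910829]]
0 [[59.5, 64.4], [75.3, 52.0], [81.5, 56.0]] [[270.4, 223.8], [269.2, 242.9], [270.3, 253.5]]
0.1 [[60.4, 65.1], [74.5, 51.3], [81.5, 56.0]] [[269.4, 223.8], [270.2, 242.9], [270.3, 253.5]]
0.2 [[61.3, 65.7], [73.6, 50.7], [81.5, 56.0]] [[268.5, 223.9], [271.2, 242.8], [270.3, 253.5]]
s4 [(np.int64(367), np.int64(274)), (np.int64(368), np.int64(274)), (np.int64(365), np.int64(275)), (np.int64(366), np.int64(275)), (np.int64(367), np.int64(275)), (np.int64(364), np.int64(276)), (np.int64(365), np.int64(276)), (np.int64(366), np.int64(276)), (np.int64(363), np.int64(277)), (np.int64(364), np.int64(277)), (np.int64(365), np.int64(277)), (np.int64(362), np.int64(278)), (np.int64(363), np.int64(278)), (np.int64(361), np.int64(279)), (np.int64(362), np.int64(279)), (np.int64(372), np.int64(279)), (np.int64(359), np.int64(280)), (np.int64(360), np.int64(280)), (np.int64(370), np.int64(280)), (np.int64(371), np.int64(280)), (np.int64(372), np.int64(280)), (np.int64(358), np.int64(281)), (np.int64(359), np.in
[... 2194 characters left out ...]
.int64(195), np.int64(318)), (np.int64(187), np.int64(319)), (np.int64(188), np.int64(319)), (np.int64(189), np.int64(319)), (np.int64(181), np.int64(320)), (np.int64(182), np.int64(320)), (np.int64(183), np.int64(320)), (np.int64(175), np.int64(321)), (np.int64(176), np.int64(321)), (np.int64(177), np.int64(321)), (np.int64(168), np.int64(322)), (np.int64(169), np.int64(322)), (np.int64(170), np.int64(322)), (np.int64(171), np.int64(322)), (np.int64(162), np.int64(323)), (np.int64(163), np.int64(323)), (np.int64(164), np.int64(323)), (np.int64(165), np.int64(323)), (np.int64(154), np.int64(324)), (np.int64(157), np.int64(324)), (np.int64(158), np.int64(324)), (np.int64(154), np.int64(325))]
```

View pics/c5.png

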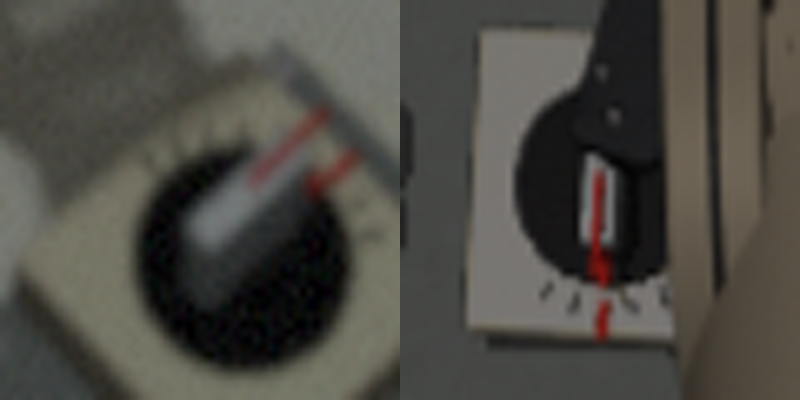

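Both views put the pointer at zero within about 0.05 rad: the scene slope matches the prediction for 0, and in the top view the line runs straight into the mark. Now the cover.

Call:
arm_command(commands=[[46, [-0.005, -0.028, 0], [0, 0, 0.12]], [46, [-0.01, -0.056, 0], [0, 0, 0.24]], [46, [-0.015, -0.084, 0], [0, 0, 0.36]], [46, [-0.02, -0.112, 0], [0, 0, 0.48]], [46, [-0.025, -0.14, 0], [0, 0, 0.6]], [46, [-0.03, -0.168, 0], [0, 0, 0.72]], [46, [-0.034, -0.196, 0], [0, 0, 0.84]], [46, [-0.039, -0.2245, 0], [0, 0, 0.96]], [46, [-0.039, -0.2245, 0], [0, 0, 1.08]], [46, [-0.039, -0.2245, 0], [0, 0, 1.2]]])

```text
time: 6.23
ee_pos: [0.5469, -0.1934, 0.2148]
eef_rot: [0.693, 0.721, -0.0, 0.0]
ft_force: [0.3, 0.8, -0.5]
width: 0.0401
```

```bash
python3 go.py .548 -.19 .15 -.233
```

```text
t 6.2333 pos [ 0.5469 -0.1934  0.2148] yaw 0.0408 j7 0.51 F [ 0.3  0.8 -0.5] w 0.0401
shift [0.0034 0.0012 0.0647] turn [0.0004 0.0008 0.2738]
```

Call:
arm_command(commands=[[46, [0.001, 0, 0.015], [0, 0, 0.1]], [46, [0.002, 0.001, 0.03], [0, 0, 0.2]], [46, [0.003, 0.001, 0.045], [0, 0, 0.274]], [46, [0.003, 0.001, 0.06], [0, 0, 0.274]], [46, [0.003, 0.001, 0.065], [0, 0, 0.274]], [46, [0.003, 0.001, 0.065], [0, 0, 0.274]], [46, [0.003, 0.001, 0.065], [0, 0, 0.274]], [46, [0.003, 0.001, 0.065], [0, 0, 0.274]], [46, [0.003, 0.001, 0.065], [0, 0, 0.274]], [46, [0.003, 0.001, 0.065], [0, 0, 0.274]]])

```text
time: 7.07
ee_pos: [0.5489, -0.1877, 0.15]
eef_rot: [0.781, 0.624, 0.0, 0.0]
ft_force: [-0.5, 0.1, 0.5]
width: 0.0402
```

```bash
python3 go.py .548 -.19 .082 -.233;  python3 - <<'E'
from h import *
c=snap('scene','scene5'); snap('top','top5')
b=cv2.imread('pics/scene5.png')[160:260,210:320]; cv2.imwrite('pics/c6.png',cv2.resize(b,None,fx=5,fy=5))
E
```

```text
t 7.0667 pos [ 0.5489 -0.1877  0.15  ] yaw -0.2229 j7 0.3 F [-0.5  0.1  0.5] w 0.0402
shift [-0.0025 -0.0004  0.068 ] turn [ 0.0012 -0.0003  0.0101]
```

View pics/c6.png

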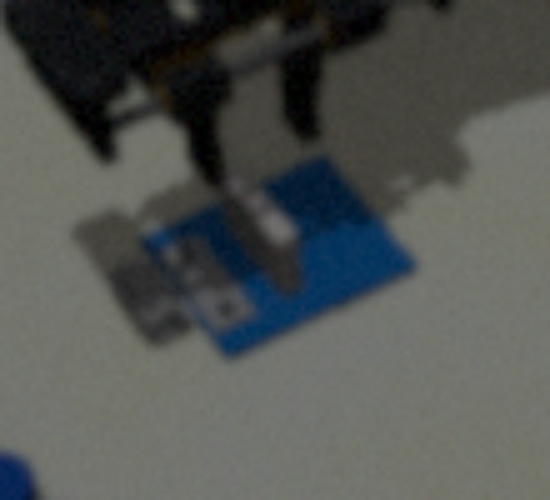

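The fingers straddle the white rib at crop (265,215), and it is the right cover. I'll descend and close.

Call:
arm_command(commands=[[46, [-0.0025, 0, 0.02], [0, 0, 0.01]], [46, [-0.0025, 0, 0.04], [0, 0, 0.01]], [46, [-0.0025, 0, 0.058], [0, 0, 0.01]], [46, [-0.0025, 0, 0.068], [0, 0, 0.01]], [0, [-0.0025, 0, 0.068], [0, 0, 0.01]], [0, [-0.0025, 0, 0.068], [0, 0, 0.01]], [0, [-0.0025, 0, 0.068], [0, 0, 0.01]], [0, [-0.0025, 0, 0.068], [0, 0, 0.01]], [0, [-0.0025, 0, 0.068], [0, 0, 0.01]], [0, [-0.0025, 0, 0.068], [0, 0, 0.01]]], squeeze=40)

```text
time: 8.0
ee_pos: [0.5485, -0.1901, 0.082]
eef_rot: [0.785, 0.62, 0.001, 0.0]
ft_force: [-0.6, 0.0, 4.4]
width: 0.0119
```

Call:
arm_command(commands=[[0, [0, 0, 0], [0, 0, 0]], [0, [0, 0, 0], [0, 0, 0]], [0, [0, 0, 0], [0, 0, 0]], [0, [0, 0, 0], [0, 0, 0]], [0, [0, 0, -0.005], [0, 0, 0]], [0, [0, 0, -0.02], [0, 0, 0]], [0, [0, 0, -0.04], [0, 0, 0]], [0, [0, 0, -0.07], [0, 0, 0]], [0, [0, 0, -0.1], [0, 0, 0]], [0, [0, 0, -0.1], [0, 0, 0]]])

```text
time: 8.83
ee_pos: [0.5499, -0.1912, 0.1867]
eef_rot: [0.785, 0.62, 0.002, 0.003]
ft_force: [1.5, 0.2, -1.2]
width: 0.0116
```

```bash
python3 go.py .45 .2 .22 -.081;  python3 - <<'E'
from h import *
c=snap('scene','scene6'); snap('top','top6')
E
```

```text
t 8.8333 pos [ 0.5499 -0.1912  0.1867] yaw -0.2338 j7 0.27 F [ 1.5  0.2 -1.2] w 0.0116
shift [ 0.3575 -0.1876 -0.0344] turn [ 0.0071 -0.     -0.1528]
```

View pics/scene6.png

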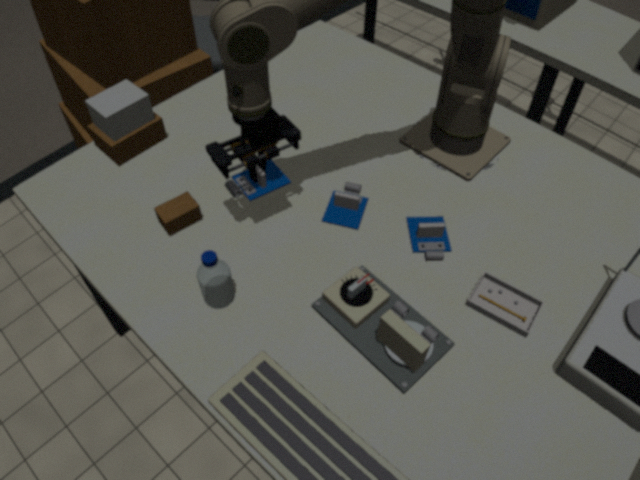

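The cover is held and lifted, at scene px (260,180), and the dial and bystanders have not moved. I'll carry it to a point above and in front of the jamb.

```bash
python3 go.py .478 .29 .25 -.081
```

```text
t 8.9333 pos [ 0.5484 -0.1899  0.1821] yaw -0.2328 j7 0.27 F [-0.7  0.2 -1.8] w 0.0114
shift [ 0.4508 -0.1791 -0.0678] turn [ 0.0019 -0.0006 -0.1518]
```

Call:
arm_command(commands=[[0, [0.01, -0.004, -0.01], [0, 0, 0]], [0, [0.03, -0.012, -0.02], [0, 0, -0.02]], [0, [0.06, -0.024, -0.03], [0, 0, -0.04]], [0, [0.095, -0.038, -0.04], [0, 0, -0.06]], [0, [0.13, -0.052, -0.05], [0, 0, -0.08]], [0, [0.165, -0.066, -0.06], [0, 0, -0.1]], [0, [0.2, -0.08, -0.068], [0, 0, -0.12]], [0, [0.235, -0.093, -0.068], [0, 0, -0.14]], [0, [0.27, -0.107, -0.068], [0, 0, -0.152]], [0, [0.305, -0.121, -0.068], [0, 0, -0.152]]])

```text
time: 9.77
ee_pos: [0.4994, 0.1365, 0.2482]
eef_rot: [0.735, 0.678, -0.001, -0.0]
ft_force: [1.2, 0.6, -1.4]
width: 0.0117
```

```bash
python3 go.py .478 .29 .25 -.081
```

```text
t 9.7667 pos [0.4994 0.1365 0.2482] yaw -0.0798 j7 -0.36 F [ 1.2  0.6 -1.4] w 0.0117
shift [ 0.1513 -0.0336 -0.0018] turn [-0.0016  0.0004  0.0012]
```

Call:
arm_command(commands=[[0, [0.03, -0.007, 0], [0, 0, 0]], [0, [0.06, -0.014, 0], [0, 0, 0]], [0, [0.09, -0.021, 0], [0, 0, 0]], [0, [0.12, -0.028, 0], [0, 0, 0]], [0, [0.14, -0.033, 0], [0, 0, 0]], [0, [0.148, -0.033, 0], [0, 0, 0]], [0, [0.148, -0.033, 0], [0, 0, 0]], [0, [0.148, -0.033, 0], [0, 0, 0]], [0, [0.148, -0.033, 0], [0, 0, 0]], [0, [0.148, -0.033, 0], [0, 0, 0]]])

```text
time: 10.6
ee_pos: [0.4803, 0.2832, 0.2491]
eef_rot: [0.736, 0.677, -0.0, 0.0]
ft_force: [-0.0, 0.9, -1.7]
width: 0.0117
```

```bash
python3 go.py .538 .285 .181 -.081;  python3 - <<'E'
from h import *
c=snap('scene','scene7'); snap('top','top7')
b=cv2.imread('pics/scene7.png')[200:400,290:490]; a=cv2.imread('pics/top7.png')[180:300,160:300]
cv2.imwrite('pics/c7.png',np.hstack([cv2.resize(b,(400,400),interpolation=2),cv2.resize(a,(400,343),interpolation=2) if 0 else cv2.copyMakeBorder(cv2.resize(a,(400,343),interpolation=2),0,57,0,0,0)]))
E
```

```text
t 10.6 pos [0.4803 0.2832 0.2491] yaw -0.0833 j7 -0.59 F [-0.   0.9 -1.7] w 0.0117
shift [0.0066 0.0574 0.0681] turn [-0.0001  0.0004 -0.0023]
```

View pics/c7.png

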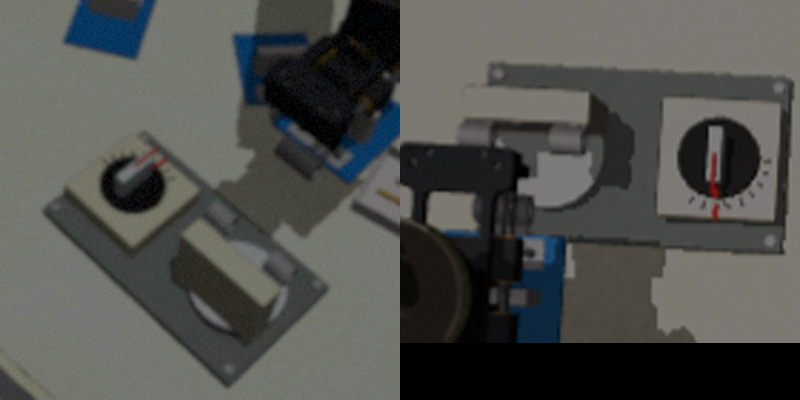

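Dial stays at zero in both views. I'll measure the cover knuckle against the jamb knuckles in zoomed crops.

```bash
python3 - <<'E'
from h import *
b=cv2.imread('pics/scene7.png')[255:355,370:470]; a=cv2.imread('pics/top7.png')[205:285,160:240]
b=cv2.convertScaleAbs(b,alpha=1.6);a=cv2.convertScaleAbs(a,alpha=1.5)
cv2.imwrite('pics/c8.png',cv2.resize(b,(600,600),interpolation=2)); cv2.imwrite('pics/c8t.png',cv2.resize(a,(560,560),interpolation=2))
s=load('scene7');t=load('top7')
# predictions: jamb axis at (.600,.280,.110) yaw -.081
u=np.array([np.cos(.081),-np.sin(.081)]); v=np.array([np.sin(.081),np.cos(.081)])
J=np.array([.600,.280])
for y in(-.048,-.023,.023,.048):
    P=np.r_[J+v*y,.11]; print('jamb',y,(6*(proj(s,P)-[370,255]+.42)).round(), (7*(proj(t,P)-[160,205]+.43)).round())
E
```

```text
jamb -0.048 [[156. 297.]] [[453. 173.]]
jamb -0.023 [[217. 348.]] [[375. 169.]]
jamb 0.023 [[331. 446.]] [[230. 162.]]
jamb 0.048 [[395. 501.]] [[152. 158.]]
```

View pics/c8.png

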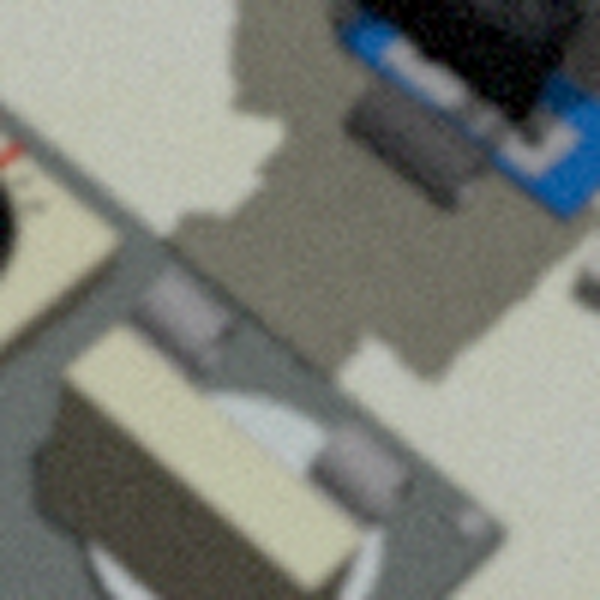

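View pics/c8t.png

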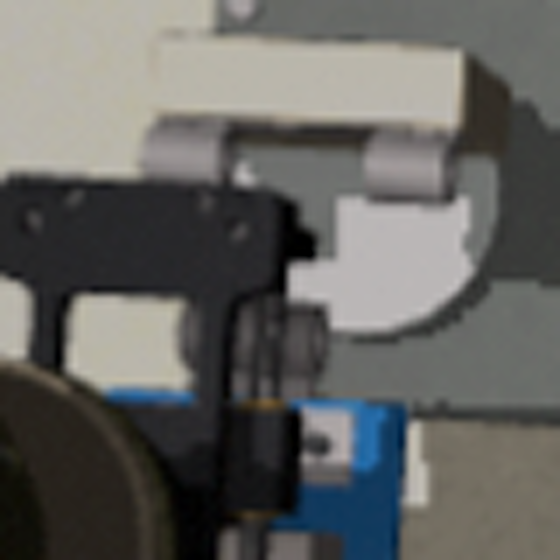

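```bash
cat > tri.py <<'E'
from h import *
def tri(s,ps,t,pt):
    o1,d1=ray(s,[ps]); o2,d2=ray(t,[pt]); d1=d1[0]/np.linalg.norm(d1);d2=d2[0]/np.linalg.norm(d2)
    A=np.c_[d1,-d2]; ab=np.linalg.lstsq(A,o2-o1,rcond=None)[0]; p,q=o1+ab[0]*d1,o2+ab[1]*d2
    return (p+q)/2,np.linalg.norm(p-q)*1e3
E
python3 - <<'E'
from tri import *
s=load('scene7');t=load('top7')
fs=lambda p:np.array(p)/6+[370,255]-.42
ft=lambda p:np.array(p)/7+[160,205]-.43
print('k1',tri(s,fs((185,317)),t,ft((411,162))))
print('k2',tri(s,fs((362,474)),t,ft((188,151))))
print('ck',tri(s,fs((415,148)),t,ft((252,340))))
P=[.5421,.2781,.178]; print('pred ck',6*(proj(s,P)-[370,255]+.42),7*(proj(t,P)-[160,205]+.43))
E
```

```text
k1 (array([0.59925393, 0.24452263, 0.11559661]), np.float64(0.5840012821913741))
k2 (array([0.60514538, 0.31560135, 0.11311807]), np.float64(0.5488424877066482))
ck (array([0.54101904, 0.27735662, 0.17619322]), np.float64(2.5049929477321644))
pred ck [[420.45664715 148.21978926]] [[251.40670603 333.56939009]]
```

Triangulation puts the jamb knuckle midpoint near (0.602, 0.280), agreeing with the stage-based (0.600, 0.280) to about 2 mm. Yaw is −0.083. Next I lower to height, still 35 mm in front of the jamb, and compare again.

Call:
arm_command(commands=[[0, [0.002, 0.003, 0.01], [0, 0, 0]], [0, [0.004, 0.01, 0.022], [0, 0, 0]], [0, [0.006, 0.016, 0.035], [0, 0, 0]], [0, [0.0065, 0.022, 0.048], [0, 0, 0]], [0, [0.0065, 0.022, 0.06], [0, 0, 0]], [0, [0.0065, 0.022, 0.068], [0, 0, 0]], [0, [0.0065, 0.022, 0.068], [0, 0, 0]], [0, [0.0065, 0.022, 0.068], [0, 0, 0]], [0, [0.0065, 0.022, 0.068], [0, 0, 0]], [0, [0.0065, 0.022, 0.068], [0, 0, 0]]])

```text
time: 11.53
ee_pos: [0.5024, 0.2899, 0.1821]
eef_rot: [0.735, 0.678, 0.001, -0.0]
ft_force: [0.8, -0.4, -2.6]
width: 0.0118
```

```bash
cat > look.py <<'E'
from tri import *
import sys
n=sys.argv[1]
snap('scene','s'+n); snap('top','t'+n)
b=cv2.imread(f'pics/s{n}.png')[255:355,370:470]; a=cv2.imread(f'pics/t{n}.png')[205:285,160:240]
b=cv2.convertScaleAbs(b,alpha=1.8);a=cv2.convertScaleAbs(a,alpha=1.7)
cv2.imwrite(f'pics/cs{n}.png',cv2.resize(b,(600,600),interpolation=2)); cv2.imwrite(f'pics/ct{n}.png',cv2.resize(a,(560,560),interpolation=2))
E
python3 go.py .539 .285 .181 -.082; python3 look.py 8
```

```text
t 11.5333 pos [0.5024 0.2899 0.1821] yaw -0.0808 j7 -0.53 F [ 0.8 -0.4 -2.6] w 0.0118
shift [-0.0019  0.0368  0.0011] turn [ 0.0009 -0.0012  0.0012]
```

View pics/cs8.png

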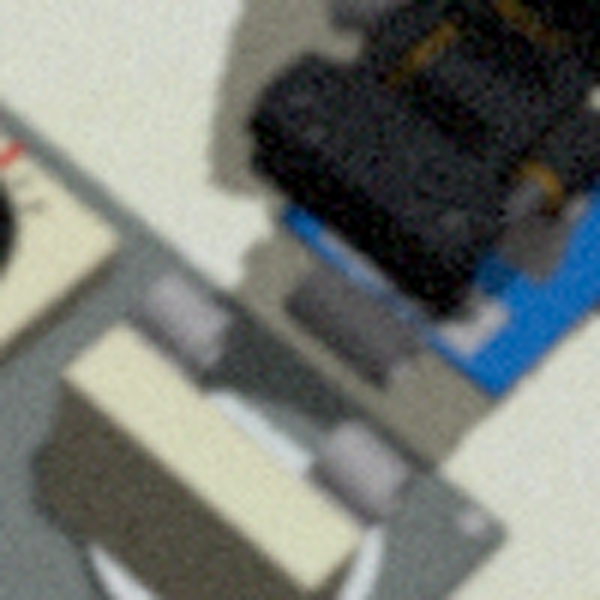

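View pics/ct8.png

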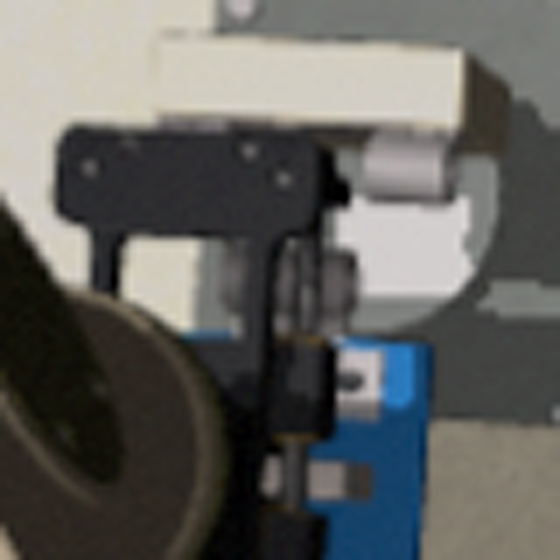

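```bash
python3 - <<'E'
from tri import *
s=load('s8');t=load('t8')
Ft=lambda P:(7*(proj(t,P)-[160,205]+.43)).round(1)
Fs=lambda P:(6*(proj(s,P)-[370,255]+.42)).round(1)
th=-.081;u=np.array([np.cos(th),np.sin(th),0]); v=np.array([-np.sin(th),np.cos(th),0]); z=np.array([0,0,1])
J=np.array([.600,.280,.110])
def sil(F,C,y):
    a=np.linspace(0,2*np.pi,73); p=F([C+v*y+.011*(np.cos(b)*u+np.sin(b)*z) for b in a]); n=F(C+v*(y+.01))[0]-F(C+v*y)[0]; n=np.array([-n[1],n[0]])/np.hypot(*n)
    d=(p-F(C+v*y)[0])@n; return p[d.argmin()],p[d.argmax()],F(C+v*y)[0]
for y in(-.0355,.0355): print('jamb sil top',y,sil(Ft,J,y)[:3],'scene',sil(Fs,J,y))
print('block front top edge',Ft([J+.013*u-.05*v,J+.013*u+.05*v]),Fs([J+.013*u-.05*v,J+.013*u+.05*v]))
C=np.array([.5024,.2899,.1821-.082+.011])+.062*u
for y in(-.014,0): print('cover sil top',y,sil(Ft,C,y),'scene',sil(Fs,C,y))
print('ends',Fs([C-.02*v,C+.02*v]),Ft([C-.02*v,C+.02*v]))
E
python3 - <<'E'
import cv2,numpy as np
a=cv2.imread('pics/t8.png').astype(int)
print('col218 (jamb k1) ',[(r,a[r,218].sum()//3) for r in range(216,238)])
print('col 205',[(r,a[r,207].sum()//3) for r in range(236,256)])
E
```

```text
jamb sil top -0.0355 (array([412.2, 206.2]), array([415.7, 136.6]), array([413.9, 171.4])) scene (array([209.4, 294.7]), array([162.9, 349.9]), array([186.2, 322.3]))
jamb sil top 0.0355 (array([189.2, 194.6]), array([192.5, 125.1]), array([190.9, 159.8])) scene (array([387.1, 445.1]), array([339.1, 502. ]), array([363.1, 473.6]))
block front top edge [[462.4 132.9]
 [148.5 116.8]] [[122.5 317.1]
 [372.  532.6]]
cover sil top -0.014 (array([329.5, 315.8]), array([332.9, 246. ]), array([331.2, 280.9])) scene (array([344.7, 272.7]), array([298.6, 327.7]), array([321.7, 300.2]))
cover sil top 0 (array([285.3, 313.5]), array([288.7, 243.7]), array([287. , 278.6])) scene (array([379.5, 301.3]), array([333.1, 356.6]), array([356.3, 329. ]))
ends [[307.  288. ]
 [406.4 370.6]] [[350.1 281.9]
 [224.  275.3]]
col218 (jamb k1)  [(216, np.int64(120)), (217, np.int64(119)), (218, np.int64(120)), (219, np.int64(119)), (220, np.int64(120)), (221, np.int64(121)), (222, np.int64(96)), (223, np.int64(71)), (224, np.int64(63)), (225, np.int64(72)), (226, np.int64(85)), (227, np.int64(94)), (228, np.int64(103)), (229, np.int64(101)), (230, np.int64(94)), (231, np.int64(83)), (232, np.int64(70)), (233, np.int64(51)), (234, np.int64(103)), (235, np.int64(122)), (236, np.int64(121)), (237, np.int64(122))]
col 205 [(236, np.int64(69)), (237, np.int64(67)), (238, np.int64(67)), (239, np.int64(71)), (240, np.int64(53)), (241, np.int64(37)), (242, np.int64(42)), (243, np.int64(48)), (244, np.int64(51)), (245, np.int64(53)), (246, np.int64(52)), (247, np.int64(51)), (248, np.int64(47)), (249, np.int64(41)), (250, np.int64(47)), (251, np.int64(58)), (252, np.int64(60)), (253, np.int64(62)), (254, np.int64(34)), (255, np.int64(3))]
```

Top-view edges: the jamb knuckle sits 1–2 mm further in +x than assumed, the cover's x matches, and the cover is about 1 mm toward −y. I'll go in to about 8 mm short and compare.

Call:
arm_command(commands=[[0, [-0.0005, 0.002, 0.001], [0, 0, 0]], [0, [-0.0007, 0.006, 0.001], [0, 0, 0]], [0, [-0.0007, 0.012, 0.001], [0, 0, 0]], [0, [-0.0007, 0.018, 0.001], [0, 0, 0]], [0, [-0.0007, 0.023, 0.001], [0, 0, 0]], [0, [-0.0007, 0.027, 0.001], [0, 0, 0]], [0, [-0.0007, 0.03, 0.001], [0, 0, 0]], [0, [-0.0007, 0.03, 0.001], [0, 0, 0]], [0, [-0.0007, 0.03, 0.001], [0, 0, 0]], [0, [-0.0007, 0.03, 0.001], [0, 0, 0]]])

```text
time: 12.47
ee_pos: [0.5319, 0.2866, 0.1802]
eef_rot: [0.735, 0.678, -0.0, -0.0]
ft_force: [-0.2, -0.1, -2.3]
width: 0.0115
```

```bash
python3 go.py .5405 .2855 .181 -.082; python3 look.py 9
```

```text
t 12.4667 pos [0.5319 0.2866 0.1802] yaw -0.0808 j7 -0.48 F [-0.2 -0.1 -2.3] w 0.0115
shift [-0.0004  0.0087 -0.0008] turn [-0.0002 -0.0001  0.0012]
```

View pics/cs9.png

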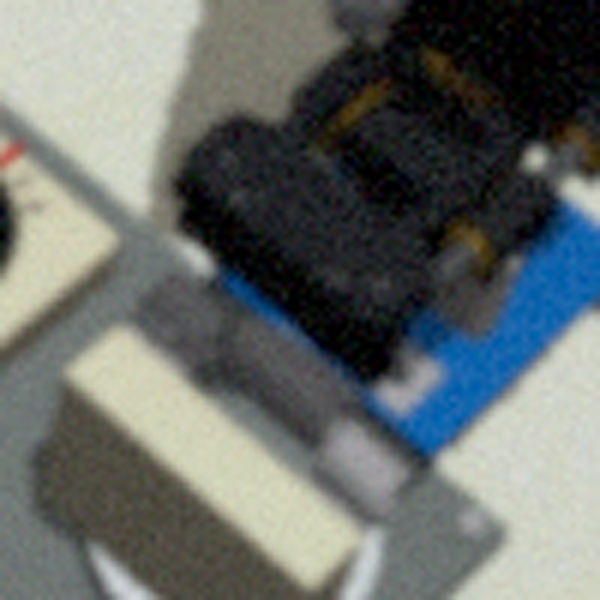

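View pics/ct9.png

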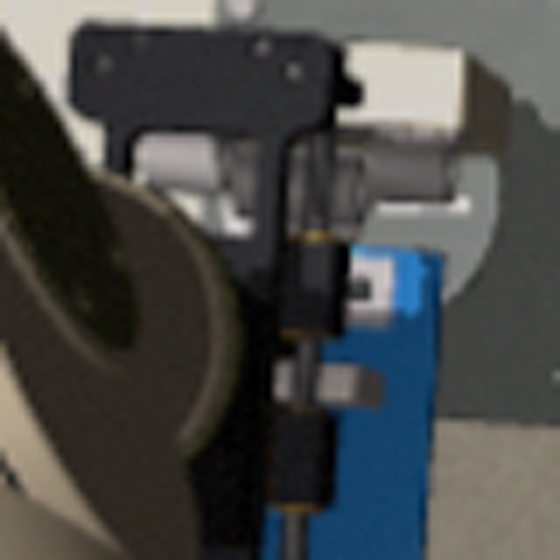

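```bash
cat > prof.py <<'E'
from h import *
import sys
n=sys.argv[1]
g=cv2.cvtColor(cv2.imread(f'pics/t{n}.png'),cv2.COLOR_BGR2GRAY).astype(int)
print('rows',list(range(222,244)))
for c in (184,185,186,187,207,208,209,210,214,216,218,220,222): print(c,g[222:244,c].tolist())
b=cv2.imread(f'pics/t{n}.png')[215:250,175:230]; cv2.imwrite(f'pics/z{n}.png',cv2.resize(cv2.convertScaleAbs(b,alpha=1.8),None,fx=14,fy=14,interpolation=0))
E
python3 prof.py 9
```

```text
rows [222, 223, 224, 225, 226, 227, 228, 229, 230, 231, 232, 233, 234, 235, 236, 237, 238, 239, 240, 241, 242, 243]
184 [26, 24, 70, 91, 100, 101, 94, 86, 73, 58, 75, 66, 45, 37, 34, 29, 25, 26, 24, 24, 24, 23]
185 [26, 16, 69, 91, 99, 101, 95, 87, 75, 59, 85, 100, 68, 30, 35, 37, 32, 25, 23, 24, 23, 23]
186 [27, 18, 68, 90, 99, 100, 96, 89, 77, 62, 76, 110, 106, 64, 31, 34, 38, 33, 25, 24, 24, 23]
187 [27, 19, 67, 89, 97, 100, 97, 90, 78, 64, 69, 108, 122, 107, 65, 31, 30, 36, 37, 32, 25, 23]
207 [7, 13, 17, 19, 23, 22, 25, 29, 30, 36, 38, 37, 36, 37, 33, 45, 45, 29, 18, 16, 16, 14]
208 [69, 28, 26, 32, 51, 42, 34, 39, 45, 50, 51, 50, 48, 45, 39, 53, 52, 27, 5, 5, 5, 3]
209 [83, 34, 31, 34, 57, 47, 37, 44, 50, 53, 54, 53, 50, 46, 39, 52, 58, 35, 6, 2, 2, 4]
210 [86, 39, 31, 35, 53, 47, 39, 43, 46, 45, 44, 42, 42, 41, 38, 49, 53, 44, 62, 81, 93, 96]
214 [91, 67, 51, 43, 49, 54, 59, 59, 54, 49, 45, 51, 98, 90, 75, 74, 73, 74, 65, 78, 105, 111]
216 [98, 75, 66, 50, 47, 53, 58, 58, 56, 51, 45, 38, 103, 94, 75, 74, 73, 75, 64, 65, 73, 73]
218 [97, 72, 64, 51, 47, 51, 56, 58, 56, 53, 47, 38, 104, 94, 75, 74, 74, 75, 67, 62, 62, 62]
220 [110, 93, 75, 53, 45, 50, 55, 57, 57, 54, 49, 42, 89, 86, 75, 74, 73, 75, 55, 42, 40, 56]
222 [114, 84, 64, 50, 43, 49, 54, 56, 56, 54, 50, 43, 84, 84, 75, 75, 74, 75, 65, 45, 34, 32]
```

View pics/z9.png

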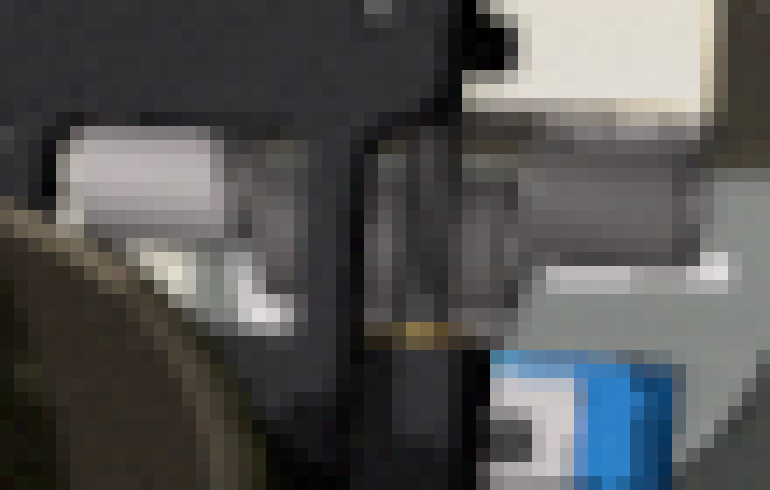

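Top-view shading and edges put the cover knuckle about 7.3 mm short, with equal gaps on both sides of about 2 px. I'll advance 7 mm.

Call:
arm_command(commands=[[0, [-0.0003, 0.001, -0.0005], [0, 0, 0]], [0, [-0.0003, 0.002, -0.0008], [0, 0, 0]], [0, [-0.0003, 0.003, -0.0008], [0, 0, 0]], [0, [-0.0003, 0.004, -0.0008], [0, 0, 0]], [0, [-0.0003, 0.005, -0.0008], [0, 0, 0]], [0, [-0.0003, 0.006, -0.0008], [0, 0, 0]], [0, [-0.0003, 0.007, -0.0008], [0, 0, 0]], [0, [-0.0003, 0.007, -0.0008], [0, 0, 0]], [0, [-0.0003, 0.007, -0.0008], [0, 0, 0]], [0, [-0.0003, 0.007, -0.0008], [0, 0, 0]]])

```text
time: 13.4
ee_pos: [0.539, 0.2856, 0.181]
eef_rot: [0.735, 0.678, -0.0, -0.0]
ft_force: [0.3, -0.3, -2.4]
width: 0.0115
```

```bash
python3 go.py .5395 .2855 .181 -.082; python3 look.py 10; python3 prof.py 10
python3 - <<'E'
from h import *
b=cv2.imread('pics/s10.png')[290:350,385:450]; cv2.imwrite('pics/zs10.png',cv2.resize(cv2.convertScaleAbs(b,alpha=2.2),None,fx=10,fy=10,interpolation=2))
E
```

```text
t 13.4 pos [0.539  0.2856 0.181 ] yaw -0.081 j7 -0.47 F [ 0.3 -0.3 -2.4] w 0.0115
shift [-0.0001  0.0005  0.    ] turn [-0.0001 -0.0001  0.001 ]
rows [222, 223, 224, 225, 226, 227, 228, 229, 230, 231, 232, 233, 234, 235, 236, 237, 238, 239, 240, 241, 242, 243]
184 [68, 74, 83, 92, 100, 101, 89, 59, 52, 50, 35, 25, 23, 24, 23, 24, 24, 23, 25, 23, 24, 24]
185 [67, 75, 83, 92, 99, 101, 96, 72, 40, 32, 35, 32, 26, 24, 22, 24, 23, 24, 25, 24, 24, 24]
186 [63, 73, 80, 91, 99, 99, 97, 84, 59, 32, 28, 37, 35, 29, 24, 24, 23, 24, 23, 24, 22, 23]
187 [61, 69, 79, 90, 97, 100, 97, 90, 75, 46, 24, 29, 36, 37, 32, 26, 23, 23, 24, 23, 24, 23]
207 [18, 18, 21, 26, 25, 22, 25, 30, 32, 30, 32, 31, 38, 34, 27, 24, 22, 21, 20, 20, 17, 12]
208 [41, 27, 29, 37, 41, 44, 46, 48, 47, 44, 42, 37, 45, 32, 12, 9, 7, 7, 7, 7, 7, 5]
209 [76, 33, 33, 40, 46, 51, 53, 54, 52, 49, 44, 40, 52, 46, 21, 4, 4, 2, 2, 5, 4, 4]
210 [85, 36, 31, 40, 46, 51, 52, 50, 50, 49, 47, 42, 53, 58, 37, 42, 66, 73, 71, 67, 45, 32]
214 [86, 55, 45, 43, 49, 54, 60, 59, 55, 50, 44, 42, 67, 76, 75, 71, 85, 106, 111, 112, 105, 101]
216 [89, 59, 47, 42, 48, 52, 58, 59, 56, 51, 46, 38, 65, 75, 75, 73, 75, 73, 70, 71, 73, 66]
218 [87, 55, 43, 40, 47, 50, 56, 58, 57, 53, 47, 39, 65, 76, 75, 67, 63, 62, 62, 61, 62, 62]
220 [91, 63, 48, 41, 45, 49, 55, 57, 57, 53, 47, 42, 58, 72, 75, 56, 42, 39, 41, 39, 41, 39]
222 [92, 58, 41, 38, 44, 49, 53, 56, 55, 54, 49, 44, 57, 72, 76, 60, 40, 34, 34, 33, 33, 34]
```

View pics/zs10.png

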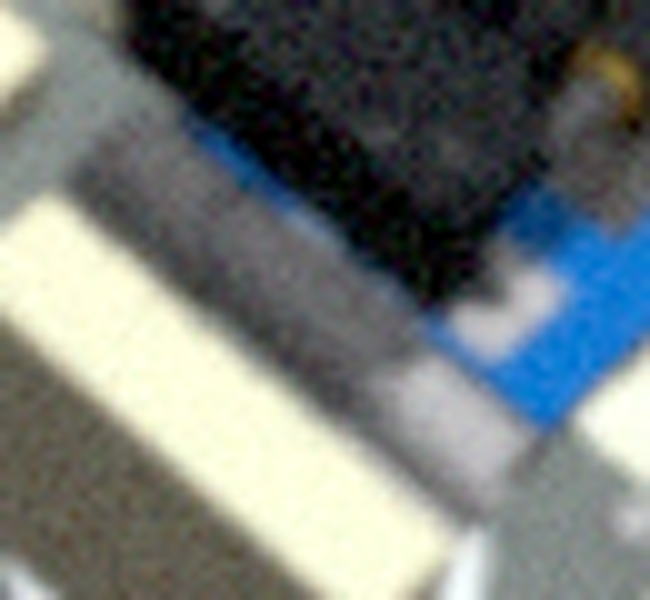

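View pics/z10.png

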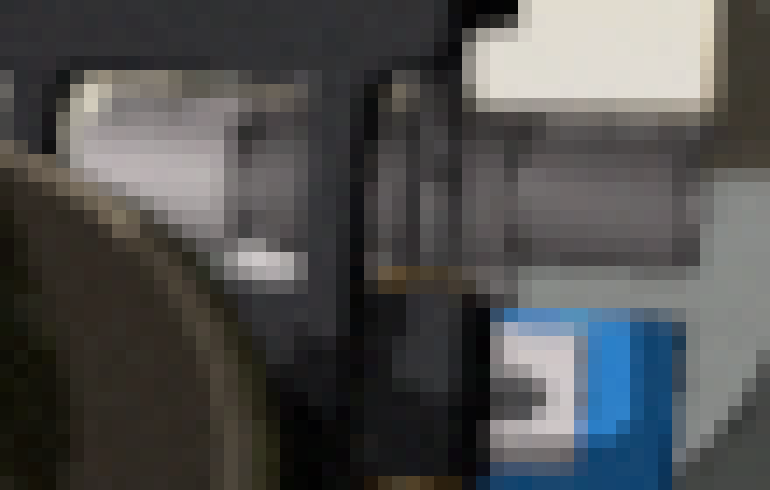

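```bash
cat > ps.py <<'E'
from h import *
import sys
from scipy.ndimage import map_coordinates
n=sys.argv[1]
th=-.081;v=np.array([-np.sin(th),np.cos(th),0]); J=np.array([.6005,.280,.110])
for cam,names in(('s',(-.044,-.040,-.0355,-.031,-.027,-.017,-.012,-.006,0,.006,.012,.017,.027,.031,.0355,.04,.044)),('t',(-.044,-.04,-.0355,-.031,-.027,-.018,-.016,-.013,-.011))):
    c=load(cam+n); g=c['pixels'].astype(float).mean(2)
    print(cam,'offset px -8..8 (perp; + = away from block in scene)')
    for y in names:
        p0,p1=proj(c,[J+v*(y-.005),J+v*(y+.005)]); a=(p1-p0)/np.linalg.norm(p1-p0); nn=np.array([a[1],-a[0]]); m=(p0+p1)/2
        acc=0
        for k in(-1,0,1): 
            q=m+a*k*.7+nn*np.arange(-8,8.5,1)[:,None]; acc=acc+map_coordinates(g,[q[:,1],q[:,0]],order=1)
        print('%6.3f'%y,(acc/3).round().astype(int).tolist())
E
python3 ps.py 10
```

```text
s offset px -8..8 (perp; + = away from block in scene)
-0.044 [96, 73, 49, 36, 33, 37, 38, 42, 45, 49, 48, 49, 48, 49, 49, 41, 29]
-0.040 [94, 70, 46, 36, 31, 35, 37, 42, 46, 49, 50, 51, 49, 44, 38, 30, 19]
-0.035 [93, 70, 47, 36, 34, 36, 38, 44, 45, 47, 48, 48, 48, 41, 34, 28, 22]
-0.031 [97, 76, 49, 38, 36, 37, 40, 44, 46, 48, 49, 49, 47, 42, 39, 35, 24]
-0.027 [97, 73, 50, 38, 33, 36, 41, 43, 43, 45, 43, 42, 43, 41, 38, 34, 22]
-0.017 [91, 69, 43, 30, 29, 31, 34, 41, 43, 46, 49, 49, 47, 43, 41, 36, 27]
-0.012 [90, 70, 53, 37, 32, 35, 37, 39, 43, 48, 48, 49, 48, 48, 54, 53, 37]
-0.006 [94, 73, 53, 36, 31, 34, 37, 41, 45, 47, 49, 49, 48, 48, 52, 52, 36]
 0.000 [91, 72, 51, 37, 32, 37, 36, 40, 44, 48, 48, 48, 47, 44, 44, 35, 22]
 0.006 [97, 76, 53, 38, 33, 35, 40, 42, 45, 50, 48, 46, 44, 44, 45, 40, 28]
 0.012 [94, 74, 52, 37, 34, 37, 40, 43, 45, 48, 49, 47, 47, 46, 45, 40, 30]
 0.017 [97, 79, 58, 43, 38, 41, 48, 55, 56, 54, 50, 45, 44, 48, 49, 45, 32]
 0.027 [100, 84, 69, 53, 52, 60, 68, 76, 82, 86, 88, 89, 83, 74, 62, 59, 70]
 0.031 [100, 86, 69, 53, 53, 61, 71, 77, 82, 87, 88, 87,
[... 298 characters left out ...]
scene)
-0.044 [121, 91, 57, 41, 37, 39, 44, 48, 53, 52, 50, 45, 41, 57, 72, 75, 60]
-0.040 [121, 92, 63, 47, 40, 44, 49, 54, 56, 56, 53, 49, 43, 56, 71, 75, 59]
-0.035 [121, 94, 64, 48, 41, 45, 50, 55, 57, 56, 53, 48, 41, 60, 73, 75, 71]
-0.031 [121, 96, 65, 49, 42, 45, 50, 56, 58, 57, 53, 48, 40, 57, 72, 75, 75]
-0.027 [121, 99, 68, 51, 44, 46, 52, 57, 59, 57, 52, 47, 42, 56, 72, 75, 76]
-0.018 [121, 105, 65, 34, 31, 36, 42, 49, 51, 50, 46, 41, 39, 44, 53, 49, 44]
-0.016 [120, 105, 66, 34, 33, 39, 45, 49, 51, 51, 49, 46, 42, 45, 52, 43, 28]
-0.013 [105, 89, 55, 32, 33, 40, 45, 48, 49, 49, 48, 44, 41, 41, 44, 31, 15]
-0.011 [74, 59, 38, 27, 29, 35, 36, 37, 39, 41, 40, 38, 37, 36, 38, 29, 20]
```

Across-axis profiles of all three knuckles coincide in both views, to about 0.3 px. Last check is the position along the axis.

```bash
python3 - <<'E'
from h import *
from scipy.ndimage import map_coordinates
th=-.081;v=np.array([-np.sin(th),np.cos(th),0]); J=np.array([.6005,.280,.110]); ys=np.arange(-.03,.0301,.001)
for cam,off in(('s',(1,2,3)),('t',(-1,0,1))):
    c=load(cam+'10'); g=c['pixels'].astype(float).mean(2); q=proj(c,[J+v*y for y in ys]); a=q[-1]-q[0]; a/=np.linalg.norm(a); nn=np.array([a[1],-a[0]])
    acc=sum(map_coordinates(g,[(q+nn*o)[:,1],(q+nn*o)[:,0]],order=1) for o in off)/3
    print(cam,[(int(round(y*1000)),int(k)) for y,k in zip(ys,acc)])
E
python3 go.py .5395 .2855 .181 -.082
```

```text
s [(-30, 48), (-29, 47), (-28, 44), (-27, 41), (-26, 41), (-25, 40), (-24, 41), (-23, 43), (-22, 45), (-21, 46), (-20, 46), (-19, 46), (-18, 47), (-17, 48), (-16, 48), (-15, 48), (-14, 49), (-13, 49), (-12, 48), (-11, 47), (-10, 47), (-9, 48), (-8, 49), (-7, 48), (-6, 46), (-5, 48), (-4, 48), (-3, 48), (-2, 47), (-1, 47), (0, 47), (1, 48), (2, 48), (3, 47), (4, 47), (5, 47), (6, 47), (7, 47), (8, 48), (9, 48), (10, 48), (11, 48), (12, 48), (13, 48), (14, 47), (15, 47), (16, 47), (17, 48), (18, 51), (19, 55), (20, 61), (21, 68), (22, 75), (23, 81), (24, 84), (25, 86), (26, 87), (27, 87), (28, 87), (29, 86), (30, 87)]
t [(-30, 57), (-29, 57), (-28, 57), (-27, 57), (-26, 57), (-25, 57), (-24, 57), (-23, 58), (-22, 57), (-21, 57), (-20, 54), (-19, 49), (-18, 47), (-17, 49), (-16, 50), (-15, 51), (-14, 52), (-13, 50), (-12, 47), (-11, 40), (-10, 31), (-9, 29), (-8, 34), (-7, 39), (-6, 44), (-5, 47), (-4, 38), (-3, 30), (-2, 34), (-1, 41), (0, 45), (1, 48), (2, 46), (3, 37), (4, 27), (5, 20), (6, 13), (7, 17), (8, 23), (9, 26), (10, 28), (11, 29), (12, 31), (13, 33), (14, 39), (15, 45), (16, 49), (17, 54), (18, 55), (19, 56), (20, 56), (21, 57), (22, 57), (23, 56), (24, 54), (25, 59), (26, 64), (27, 74), (28, 86), (29, 92), (30, 95)]
t 13.5 pos [0.539  0.2857 0.1811] yaw -0.0809 j7 -0.47 F [-0.7  0.2 -1.4] w 0.0114
shift [-0.0001  0.0005  0.0001] turn [-0.0001 -0.0001  0.0011]
```

The gaps sit at about ±21.5 mm after parallax, so the knuckle is centred with no contact force. Handing in.

```bash
python3 -c "
from bench import *
print(close_job()); s=read_state(); print(s['time'],s['ft_force'],s['width'])"
```

```text
the job is handed in; nothing more can be done
None
the job is handed in; nothing more can be done
```

I turned the dial to zero, picked up the rightmost blue cover, and handed in at about 13.5 s with its knuckle held in the air between the two jamb knuckles. The hand-in reports no verdict, so these are my own last checks:

- **Dial:** the pointer stands on the red mark in both views, within about 0.05 rad.
- **Depth and height:** the edges and shading of the three knuckles line up in both views to about 0.3 px, roughly 1 mm.
- **Parallel:** the tool yaw is −0.081. The jamb measured −0.081 to −0.083, taken from the stage and from the knuckles.
- **Along the axis:** the gaps on both sides are about equal, and the cover is centred to about 1 mm.
- **Force and grip:** the wrist reads only about 2 N, roughly the cover's weight, so there is no sign of leaning on the jamb. The rib is gripped at 11.5 mm opening with a 40 N squeeze.
- **Bystanders:** the bottle, carton and tray looked untouched in the pictures and nothing bumped them. I did not measure them again at the end.

Two checks disagreed early on. The first two-view estimate of the jamb was about 4 mm too high and 2 mm too deep compared with the stage geometry. I settled it by comparing the knuckles directly at close range.

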